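# Click the lunch box lid shut

### The arm

A 7-joint arm with a two-finger parallel gripper is mounted at the origin on a cart in front of the work surface, level with it; the furniture and walls round the work are solid. World frame = base frame: x ahead of the robot, y to its left, z up, the work surface at z = 0. Lengths are in m, angles in rad, forces in N, time in s.
With the tool pointing down it reaches from about 0.35 to 0.9 m from the base axis. Payload 19.9 kg.
Tool frame: the origin (TCP) lies between the finger pads; the fingertips stand 19 mm ahead of it and the grasp point (between the pads) is the TCP; z points along the fingers, y is the line along which they close (so a half turn about z gives the same grasp; the last joint's range is limited). The gripper opens to 94 mm and grips with 3 to 60 N. Pads are 16 mm wide; open, the fingers measure 119 mm over their backs; the gripper's body (75 mm by 177 mm) begins 78 mm behind the grasp point.
Start: joints at [-0.042, 0.417, -0.01, 1.614, 0.005, 1.111, -0.053], TCP at [0.625, 0, 0.224] pointing down, gripper open.
Joint ranges: [-2.81, 2.81], [-0.39, 2.02], [-1.27, 1.25], [0.06, 2.57], [-1.19, 4.33], [0.19, 2], [-2.82, 2.82]. Speed limits (rad/s): [1.89, 1.89, 2.39, 2.39, 3.01, 3.01, 3.01].

### API

Orientations are given as a 3x3 rotation matrix whose columns are the frame's x, y, z axes.
In Python, from rig import robot gives the robot as it stands. Calls block until the motion is done:
- robot.move_ptp(position, orientation): joint-space move of the TCP to a pose.
- robot.move_linear(position, velocity=0.15, frame=None, threshold=None): straight line of the TCP; frame=None keeps the orientation; velocity is the mean speed in m/s. With threshold (N) it stops when the force on the tool has changed by that much, and returns True; else False.
- robot.goto_joints(angles): joint-space move.
- robot.gripper_to(opening): finger opening in m; the grip force is fixed at half the most; returns when the fingers have stopped.
- robot.pause(seconds).
- robot.ik(position, orientation): joint angles nearest the present ones, or None.
- robot.get_state(): the state.
- robot.grab_frame(name): name is "scene" or "side" or "wrist"; returns the picture (400x640x3 uint8, red, green, blue); there is no depth.
- robot.camera_info(name): a dict with "fx", "fy", "cx", "cy" (pixels), "dist" ([k1, k2, p1, p2, k3] as OpenCV has them; the pictures are not rectified), "rvec" (rotation vector, rad) and "tvec" (3), from world to camera coordinates, as OpenCV has them. Camera axes: x right, y down, z forward; pixel columns grow to the right and rows downward; lengths in m; the calibration is good to about 2 mm. A picture is of the moment at which its call begins: read the wrist's pose just before it. camera_info takes no time and is no camera call; for the wrist camera it gives the pose at the moment of the call.
A pose or a line that the arm cannot do raises robot.PlanningError and nothing moves.
- robot.sign_off(): hands the job in; it is judged then, once.
The state is a dict: "time": time; "qpos": joint angles; "joint_vel": joint speeds; "effort": joint torques, N m; "ee_pos": TCP position; "tool_rot": TCP orientation; "force": force on the tool from outside, world axes, zero at the start; "moment": the same for the moment, N m; "opening": finger opening in m; "grasp_force": force on a finger pad.
Only numpy, scipy, OpenCV 4.12 (cv2) and the standard library are available. Lean on these libraries where they do the work, as an engineer would, in place of code of your own. Each camera call takes 0.05 s, during which the arm holds its last target. There are 200 camera calls.

### The job

The lunch box on the desk has its lid on, but the rim still stands up on all four sides. Press the rim down all the way round until every side has clicked shut and stays flush. Only press: do not pick up, tip or shove the box from its place, and leave the other things on the desk alone.

Things in the scene. Friction and masses are not known exactly. Their poses are not given: they have to be found in the camera images.
- lunch_box: grey plastic lunch box with white clip-down lid, 130 (x) x 160 (y) mm, 66 mm high, about 0.8 kg, loose on the desk; origin at the centre of its underside, x to its far side, y to its left, z up. Lid corners are seated; between them the 4 straight rim sections still stand up: springy flaps hinged to the middle panel (60 mm above the desk), each with a raised outer band 14 mm wide and a skirt outside.
- rim_near (a joint): rim section on the robot's side (-x of the box), 102 mm long, flap 27 mm wide: hinge angle in rad, 0 = standing up, 0.30 = clicked shut. Over-centre snap: pushed down on the middle of the band it takes about 8 N, snaps down by itself beyond about 0.15 and then stays; let go earlier, it springs back up.
- near_press (a point): point on top of the raised band of the rim section on the robot's side (-x of the box), half-way along it; moves with it: 72 mm above the desk when up (outer edge 74), 66 mm (level with the lid corners) when shut. It lies 55 mm (up) to 58 mm (shut) from the box's vertical centre line.
- rim_far (a joint): rim section on the side away from the robot (+x of the box), 102 mm long, flap 27 mm wide: hinge angle in rad, 0 = standing up, 0.30 = clicked shut. Over-centre snap: pushed down on the middle of the band it takes about 8 N, snaps down by itself beyond about 0.15 and then stays; let go earlier, it springs back up.
- far_press (a point): point on top of the raised band of the rim section on the side away from the robot (+x of the box), half-way along it; moves with it: 72 mm above the desk when up (outer edge 74), 66 mm (level with the lid corners) when shut. It lies 55 mm (up) to 58 mm (shut) from the box's vertical centre line.
- rim_left (a joint): rim section on the left side (+y of the box), 72 mm long, flap 27 mm wide: hinge angle in rad, 0 = standing up, 0.30 = clicked shut. Over-centre snap: pushed down on the middle of the band it takes about 8 N, snaps down by itself beyond about 0.15 and then stays; let go earlier, it springs back up.
- left_press (a point): point on top of the raised band of the rim section on the left side (+y of the box), half-way along it; moves with it: 72 mm above the desk when up (outer edge 74), 66 mm (level with the lid corners) when shut. It lies 70 mm (up) to 73 mm (shut) from the box's vertical centre line.
- rim_right (a joint): rim section on the right side (-y of the box), 72 mm long, flap 27 mm wide: hinge angle in rad, 0 = standing up, 0.30 = clicked shut. Over-centre snap: pushed down on the middle of the band it takes about 8 N, snaps down by itself beyond about 0.15 and then stays; let go earlier, it springs back up.
- right_press (a point): point on top of the raised band of the rim section on the right side (-y of the box), half-way along it; moves with it: 72 mm above the desk when up (outer edge 74), 66 mm (level with the lid corners) when shut. It lies 70 mm (up) to 73 mm (shut) from the box's vertical centre line.
- stapler: black stapler, 145 x 36 x 57 mm, lying left of the box; a bystander, origin at the centre of its underside
- eraser: eraser in a card sleeve, 58 x 23 x 12 mm, right of the box; a bystander, origin at the centre of its underside
- usb_stick: small memory stick, 53 x 18 x 8 mm, right of the box; a bystander, origin at the centre of its underside

How it is judged:
At the end, for the whole second after the job is handed in: All four rim sections are shut (each joint above 0.26 of 0.30 rad) and the box stands at rest, upright, on the desk within 40 mm of where it started (value of joint each of rim_near, rim_far, rim_left, rim_right above 0.26 rad and distance of lunch_box from where it was at the start of the episode below 0.04 m and angle between lunch_box's own z axis and vertical below 0.05 rad and height (world z) of lunch_box below 0.005 m and linear speed of lunch_box below 0.02 m/s); the robot touches nothing.
It fails at once if the box is lifted or tipped (origin more than 12 mm above the desk, or tilted over 0.2 rad) (height (world z) of lunch_box above 0.012 m or angle between lunch_box's own z axis and vertical above 0.2 rad).
It fails at once if the box is shoved more than 60 mm from its place (distance of lunch_box from where it was at the start of the episode above 0.06 m).
It fails at once if the stapler, eraser or memory stick is moved more than 30 mm (distance of any of stapler, eraser, usb_stick from where it was at the start of the episode above 0.03 m).
It also fails if it takes over 48 s, if anything falls off the work surface, if the arm or the gripper's body presses on something with over 40 N, if the wrist force passes 120 N, or if a joint passes its speed limit or range.

## Working session

There is one attempt and no reset: what is moved stays moved. The work goes in short steps, each a Python script; the robot and the scene stay as the last script left them, time stands still between calls to the robot, and variables do not carry over. Pictures are saved under pics/ and viewed, at most 10 in all, crops included, and the job is handed in when it is done.

```bash
mkdir -p pics
python3 - <<'E'
from rig import robot
import cv2
for n in("scene","side","wrist"):
    print(n,robot.camera_info(n)); cv2.imwrite(f"pics/{n}0.png",robot.grab_frame(n)[:,:,::-1])
print(robot.get_state())
E
```

```text
scene {'fx': 508.7038823603593, 'fy': 508.7038823603593, 'cx': 313.59979671641855, 'cy': 193.59000641069315, 'dist': array([-0.1090596,  0.       ,  0.       ,  0.       ,  0.       ]), 'rvec': array([ 2.12675581, -0.57997447,  0.26914937]), 'tvec': array([-0.40785377,  0.34290062,  0.64676308])}
side {'fx': 474.25390095999666, 'fy': 474.25390095999666, 'cx': 318.3540667154606, 'cy': 198.96727506960647, 'dist': array([0.02261489, 0.        , 0.        , 0.        , 0.        ]), 'rvec': array([ 2.12243748, -0.20811679,  0.13631208]), 'tvec': array([-0.5297073 ,  0.20557061,  0.78087312])}
wrist {'fx': 290.584550525202, 'fy': 290.584550525202, 'cx': 322.1571249127578, 'cy': 199.74239067575874, 'dist': array([0.00205426, 0.        , 0.        , 0.        , 0.        ]), 'rvec': array([-2.88266277e+00, -1.37034786e-03,  1.63754090e-03]), 'tvec': array([-0.62344318, -0.02604661,  0.39153833])}
{'time': 0.15, 'qpos': array([-0.04147703,  0.41784191, -0.01032743,  1.61400837,  0.00469942,
        1.110678  , -0.05296871]), 'joint_vel': array([ 8.56254800e-04, -1.67508989e-03, -8.25348733e-05, -4.48429766e-04,
       -1.76504806e-03,  1.14188394e-03, -5.67006287e-04]), 'effort': array([ 7.99236568e-04, -8.51532197e+01,  6.39362633e-01, -4.26137459e+01,
       -4.88919730e-02,  1.71691604e-02,  1.51774425e-04]), 'ee_pos': array([ 6.24744804e-01, -6.13413028e-06,  2.23977279e-01]), 'tool_rot': array([[-3.79663818e-05,  9.99999586e-01, -9.09255669e-04],
       [ 9.99999997e-01,  3.79060718e-05, -6.63461574e-05],
       [-6.63116636e-05, -9.09258186e-04, -9.99999584e-01]]), 'force': array([0.2837836 , 0.16519667, 0.25066621]), 'moment': array([ 0.01631782, -0.00486085,  0.0438993 ]), 'grasp_force': 0.0, 'opening': 0.09390901973391819}
```

View pics/scene0.png

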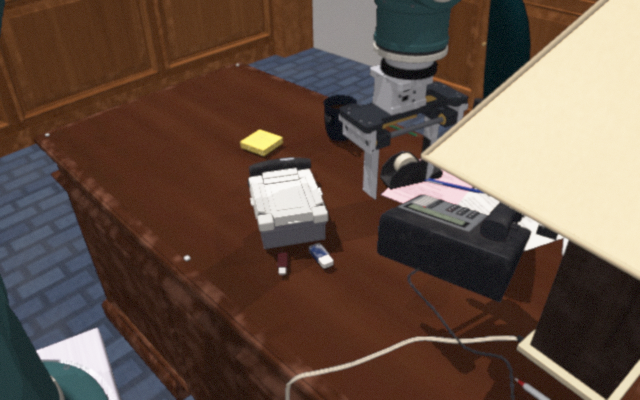

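View pics/wrist0.png

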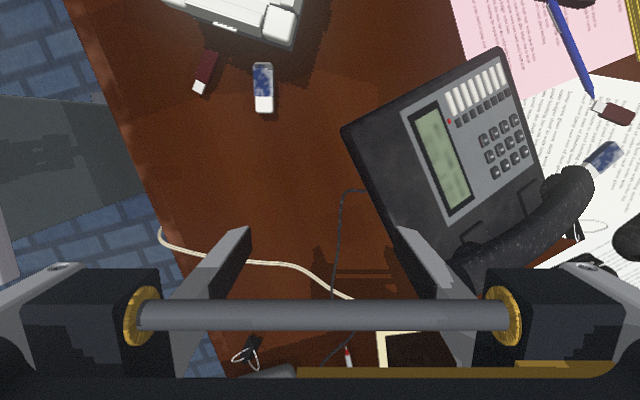

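The scene view shows the box's white lid around (288,203), with the stapler behind it at (280,165), and the stick and eraser in front at (283,262) and (321,255). The wrist view shows the box at the top edge, towards +y. Next I'll get a rough fix and move above it.

```bash
cat > h.py <<'E'
from rig import robot
import cv2, numpy as np
def cast(ci,px,z):
    K=np.array([[ci["fx"],0,ci["cx"]],[0,ci["fy"],ci["cy"]],[0,0,1]])
    u=cv2.undistortPoints(np.float64(px).reshape(-1,1,2),K,np.array(ci["dist"])).reshape(-1,2)
    R=cv2.Rodrigues(np.array(ci["rvec"]))[0]; C=-R.T@np.array(ci["tvec"])
    d=np.c_[u,np.ones(len(u))]@R
    return C+d*((z-C[2])/d[:,2])[:,None]
E
python3 - <<'E'
from h import *
np.set_printoptions(precision=3,suppress=True)
ci=robot.camera_info("scene")
print(cast(ci,[[288,203],[251,178],[314,170],[325,212],[265,224]],.066),cast(ci,[[283,262],[321,255],[280,175]],.01))
ci=robot.camera_info("wrist");R=cv2.Rodrigues(ci["rvec"])[0];print("cam",-R.T@ci["tvec"],R)
print(cast(ci,[[280,45]],.066))
E
```

```text
[[0.539 0.215 0.066]
 [0.514 0.332 0.066]
 [0.64  0.29  0.066]
 [0.585 0.154 0.066]
 [0.474 0.18  0.066]] [[0.481 0.129 0.01 ]
 [0.549 0.109 0.01 ]
 [0.605 0.388 0.01 ]]
cam [0.624 0.076 0.384] [[ 1.     0.001 -0.001]
 [ 0.001 -0.967  0.256]
 [-0.001 -0.256 -0.967]]
[[0.582 0.15  0.066]]
```

Run:
```python
from h import *
robot.move_ptp([0.553,0.14,0.28],np.array([[0,1,0],[1,0,0],[0,0,-1.]]))
robot.pause(.2)
import pickle
ci=robot.camera_info("wrist");im=robot.grab_frame("wrist");pickle.dump((ci,im),open("w1.pkl","wb"))
cv2.imwrite("pics/w1.png",im[:,:,::-1]);print(robot.get_state()["time"])
```

```text
1.1083
```

View pics/w1.png

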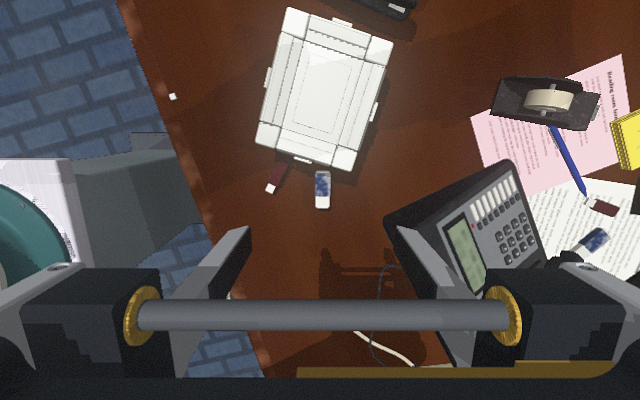

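The whole lid is visible, with corners at about (288,7), (394,40), (349,171) and (256,142). The eraser and stick lie at (322,190) and (275,180).

```bash
cat > fit.py <<'E'
from h import *
def fit(ci,im):
    hsv=cv2.cvtColor(im,cv2.COLOR_RGB2HSV)
    m=((hsv[...,1]<60)&(hsv[...,2]>110)).astype(np.uint8)
    m=cv2.morphologyEx(m,cv2.MORPH_OPEN,np.ones((13,13)))
    best=None
    for c in cv2.findContours(m,cv2.RETR_EXTERNAL,cv2.CHAIN_APPROX_NONE)[0]:
        P=cast(ci,c.reshape(-1,2),.066)[:,:2]
        r=cv2.minAreaRect((P*1000).astype(np.float32))
        d=np.hypot(r[0][0]-553,r[0][1]-240)
        if d<60 and min(r[1])>80: best=r
    (cx,cy),(w,h),a=best
    if w>h: a-=90
    a=(a+90)%180-90
    return np.array([cx,cy])/1000,np.radians(a),(w,h)
E
python3 - <<'E'
from fit import *
import pickle
ci,im=pickle.load(open("w1.pkl","rb"))
c,a,s=fit(ci,im);print(c,a,s)
print(cast(ci,[[288,7],[394,40],[349,171],[256,142]],.066),cast(ci,[[288,7],[394,40],[349,171],[256,142]],.066)[:,:2].mean(0))
E
```

```text
[0.55108398 0.2493033 ] -0.2875506908016161 (164.3089599609375, 139.5706024169922)
[[0.51366701 0.34102765 0.066     ]
 [0.63568768 0.30720942 0.066     ]
 [0.58696715 0.15394873 0.066     ]
 [0.46850974 0.19100501 0.066     ]] [0.55120789 0.2482977 ]
```

```bash
cat > press.py <<'E'
from h import *
C=np.array([.5511,.2490]); a=-.288; TIP=.019
bx=np.array([np.cos(a),np.sin(a)]); by=np.array([-np.sin(a),np.cos(a)])
S={"near":(-bx,.057,by),"far":(bx,.057,by),"left":(by,.072,bx),"right":(-by,.072,bx)}
def press(n):
    o,d,t=S[n]; p=C+o*d; st=robot.get_state(); best=None
    for s in(1,-1):
        y=np.r_[s*t,0]; z=np.array([0,0,-1.]); R=np.c_[np.cross(y,z),y,z]
        q=robot.ik(np.r_[p,.115+TIP],R)
        if q is not None:
            k=np.abs(np.array(q)-st["qpos"]).max()
            if best is None or k<best[0]: best=(k,R)
    R=best[1]
    robot.move_ptp(np.r_[p,.115+TIP],R)
    robot.move_linear(np.r_[p,.080+TIP],.1)
    robot.pause(.1); f0=robot.get_state()["force"]
    hit=robot.move_linear(np.r_[p,.0635+TIP],.03,threshold=28)
    s=robot.get_state(); print(n,hit,"tip",s["ee_pos"]-[0,0,TIP],"want",p,"dF",s["force"]-f0,"t",s["time"])
    robot.move_linear(np.r_[p,.115+TIP],.12)
E
python3 - <<'E'
from press import *
np.set_printoptions(precision=4,suppress=True)
robot.gripper_to(0.0)
press("near"); press("left")
cv2.imwrite("pics/s1.png",cv2.resize(robot.grab_frame("scene")[140:280,200:380],None,fx=4,fy=4)[:,:,::-1])
cv2.imwrite("pics/side1.png",robot.grab_frame("side")[:,:,::-1])
E
```

```text
near True tip [0.4968 0.2656 0.0661] want [0.4964 0.2652] dF [-4.6196 -2.1076 16.9826] t 4.55
left True tip [0.5719 0.3185 0.066 ] want [0.5716 0.318 ] dF [-4.3995 -3.326  18.599 ] t 7.5417
```

View pics/s1.png

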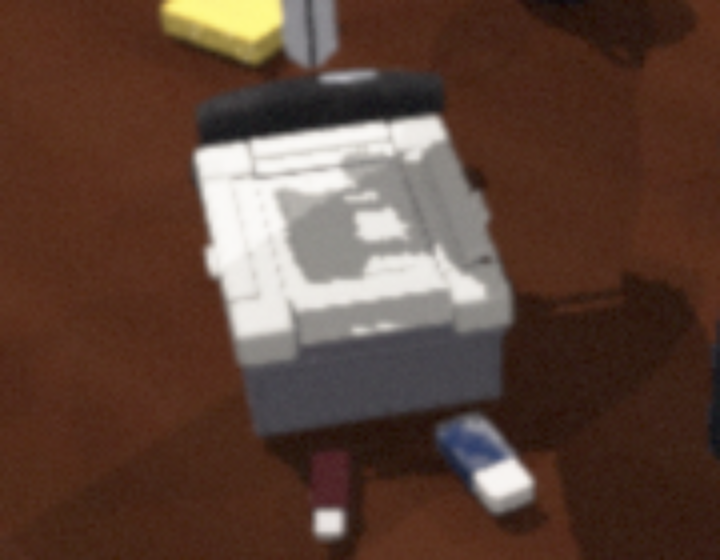

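View pics/side1.png

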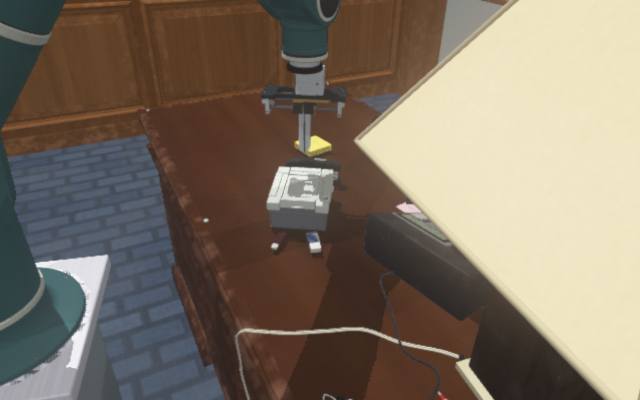

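The scene crop shows the near rim (left side, about (225,240)) and the left rim (back, about (320,150)) level with the lid corners. The front (right) rim still stands up, and so does the far rim. Both presses stopped at 66 mm, which is the shut height. Next I'll press the other two, then look again from the wrist and the scene.

Run:
```python
from press import *
from fit import fit
np.set_printoptions(precision=4,suppress=True)
press("far"); press("right")
robot.move_ptp([0.553,0.14,0.28],np.array([[0,1,0],[1,0,0],[0,0,-1.]])); robot.pause(.3)
ci=robot.camera_info("wrist");im=robot.grab_frame("wrist");print(fit(ci,im))
A=cv2.resize(im[0:200,200:440],(660,550))
cv2.imwrite("pics/w2.png",A[:,:,::-1])
cv2.imwrite("pics/s2.png",cv2.resize(robot.grab_frame("scene")[140:280,200:380],None,fx=4,fy=4)[:,:,::-1])
print(robot.get_state()["time"])
```

```text
far True tip [0.6064 0.2328 0.066 ] want [0.6058 0.2328] dF [-4.6858 -1.8861 18.0801] t 10.5167
right True tip [0.5309 0.1798 0.0659] want [0.5306 0.18  ] dF [-7.4529 -1.5646 21.5866] t 13.4833
(array([0.5505, 0.247 ]), np.float64(-0.29251895097321345), (161.6468505859375, 133.52279663085938))
15.1083
```

View pics/w2.png

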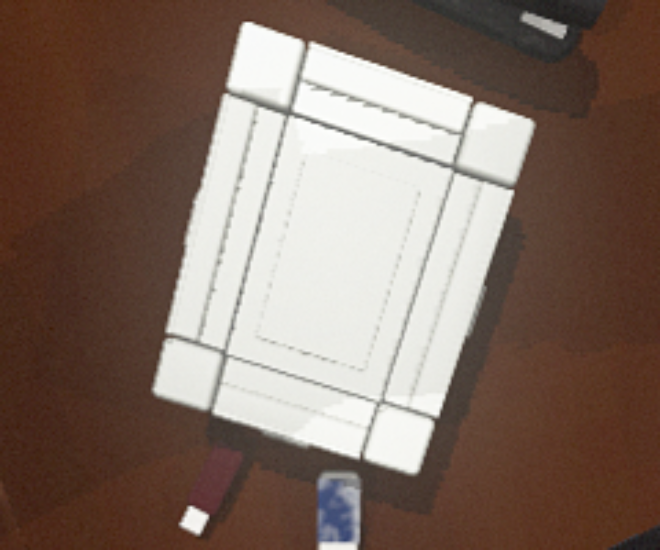

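View pics/s2.png

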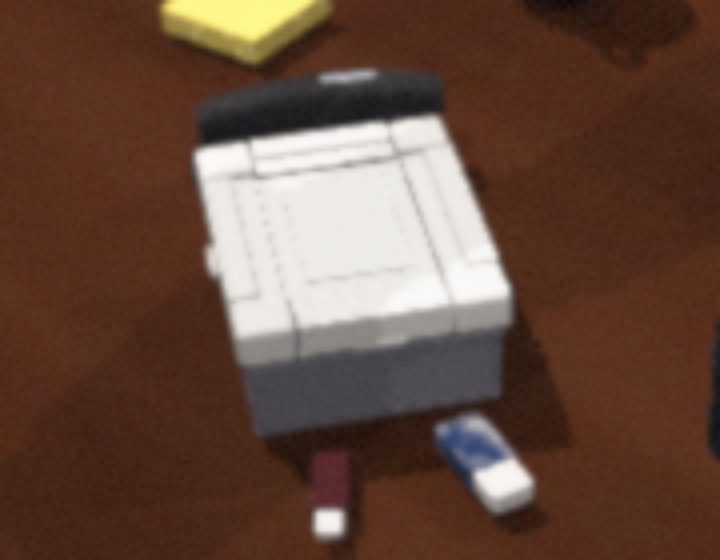

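In both views all four rims are level with the corners: the near, left, far and right edges run straight, from (230,95) round to (420,470) in the wrist crop. The box and the bystanders haven't moved, and the arm is clear.

```bash
python3 -c "
from rig import robot
print(robot.sign_off())"
```

```text
the job is handed in; nothing more can be done
None
```

All four rim sections were pressed to the 66 mm shut height and look flush in the final pictures; the box moved about 2 mm at most, the other things look unmoved, and the job was handed in at about 15 s (no verdict was returned).

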